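# Press the glaze jars' lids home in order

## Task

Shut the glaze jars that are done with, in the order on the firing list: with the fingertips, gently press the blue jar's lid down by the rubber button on its top until it is fully home, then the white jar's lid, then the rust-brown jar's. Leave the lid of the black jar standing up, as that glaze is still in use. Do not lift, tip or shift any jar, and leave everything else on the table where it is.

Things in the scene. Friction and masses are not known exactly. Their poses are not given: they have to be found in the camera images.
- jar_blue: loose glaze jar for the blue glaze: cream stoneware cylinder 72 mm across with a broad blue band, mouth (60 mm across) 80 mm above the table, 0.45 kg; origin at the centre of its underside, z up
- lid_blue_top (a point): centre of the top of the blue jar's lid, on the jar's axis: a blue disc 62 mm across and 6 mm thick with a springy, slightly paler rubber button, 48 mm across and 16 mm high, in the middle of its top, where this point lies. The button gives 1 mm for each 1.2 N (up to 14 mm) and springs back. Unpressed, this point is 112 mm above the table when the lid is fully up and 102 mm when it is fully home
- lid_blue (a joint): how far the blue jar's lid is pressed down, in m (its rubber button's give not counted): 0 = standing 10 mm proud of the jar's mouth, 0.010 = fully home on the rim; a tight push fit that slides straight down with about 4 to 5 N, does not spring back and stays where it is left
- jar_white: loose glaze jar for the white glaze: cream stoneware cylinder 72 mm across with a broad white band, mouth (60 mm across) 100 mm above the table, 0.45 kg; origin at the centre of its underside, z up
- lid_white_top (a point): centre of the top of the white jar's lid, on the jar's axis: a white disc 62 mm across and 6 mm thick with a springy, slightly paler rubber button, 48 mm across and 16 mm high, in the middle of its top, where this point lies. The button gives 1 mm for each 1.2 N (up to 14 mm) and springs back. Unpressed, this point is 132 mm above the table when the lid is fully up and 122 mm when it is fully home
- lid_white (a joint): how far the white jar's lid is pressed down, in m (its rubber button's give not counted): 0 = standing 10 mm proud of the jar's mouth, 0.010 = fully home on the rim; a tight push fit that slides straight down with about 4 to 5 N, does not spring back and stays where it is left
- jar_rust: loose glaze jar for the rust glaze: cream stoneware cylinder 72 mm across with a broad rust (orange-brown) band, mouth (60 mm across) 90 mm above the table, 0.45 kg; origin at the centre of its underside, z up
- lid_rust_top (a point): centre of the top of the rust jar's lid, on the jar's axis: a rust disc 62 mm across and 6 mm thick with a springy, slightly paler rubber button, 48 mm across and 16 mm high, in the middle of its top, where this point lies. The button gives 1 mm for each 1.2 N (up to 14 mm) and springs back. Unpressed, this point is 122 mm above the table when the lid is fully up and 112 mm when it is fully home
- lid_rust (a joint): how far the rust jar's lid is pressed down, in m (its rubber button's give not counted): 0 = standing 10 mm proud of the jar's mouth, 0.010 = fully home on the rim; a tight push fit that slides straight down with about 4 to 5 N, does not spring back and stays where it is left
- jar_black: loose glaze jar for the black glaze: cream stoneware cylinder 72 mm across with a broad black band, mouth (60 mm across) 95 mm above the table, 0.45 kg; origin at the centre of its underside, z up
- lid_black_top (a point): centre of the top of the black jar's lid, on the jar's axis: a black disc 62 mm across and 6 mm thick with a springy, slightly paler rubber button, 48 mm across and 16 mm high, in the middle of its top, where this point lies. The button gives 1 mm for each 1.2 N (up to 14 mm) and springs back. Unpressed, this point is 127 mm above the table when the lid is fully up and 117 mm when it is fully home
- lid_black (a joint): how far the black jar's lid is pressed down, in m (its rubber button's give not counted): 0 = standing 10 mm proud of the jar's mouth, 0.010 = fully home on the rim; a tight push fit that slides straight down with about 4 to 5 N, does not spring back and stays where it is left
- cup_near: terracotta-coloured fired cup, 72 mm across, 75 mm tall, open top; loose bystander, origin at the underside centre
- cup_side: brown clay cup, 72 mm across, 85 mm tall, open top; loose bystander, origin at the underside centre
- saucers: stack of four brown saucers, one piece, 88 mm across, 42 mm tall; loose bystander, origin at the underside centre
- rib: flat wooden shaping rib, 55 x 90 x 8 mm, lying flat; loose bystander, origin at the underside centre
- brush: brush lying flat along its x axis, 200 mm long, 42 mm wide, 20 mm high, bristles to +x; loose bystander, origin at the underside centre
There are look-alikes about, which are no part of the job. Leave any turquoise or yellow look-alike of the jar_white alone.

How it is judged:
By the outcome, as a careful person would: the job done as asked, in the order asked, and still so for the second after the job is handed in, with the robot touching nothing.
It also fails if it takes over 42 s, if anything falls off the work surface, if the arm or the gripper's body presses on something with over 40 N, if the wrist force passes 120 N, or if a joint passes its speed limit or range.

## Robot

A 6-joint arm with a two-finger parallel gripper is mounted at the origin on the work surface. World frame = base frame: x ahead of the robot, y to its left, z up, the work surface at z = 0. Lengths are in m, angles in rad, forces in N, time in s.
With the tool pointing down it reaches from about 0.35 to 0.975 m from the base axis. Payload 4.9 kg.
Tool frame: the origin (TCP) lies midway between the tips of the shut fingers; the grasp point (between the pads) lies 19 mm behind it; y points along the fingers, z is the direction in which the jaws open and shut, and the axes are right-handed (so a half turn about y gives the same grasp; the last joint's range is limited). The gripper opens to 85 mm and grips with 20 to 120 N. Pads are 22 mm wide; open, the fingers measure 114 mm over their backs; the gripper's body (76 mm by 85 mm) begins 54 mm behind the grasp point. The pads swing forward as they close: fully open they stand 13 mm farther back than shut.
Start: joints at [-1.361, 0.053, 1.613, -0, 1.476, -0.119], TCP at [0.202, -0.592, 0.231] pointing down, gripper open.
Joint ranges: [-3.01, 3.01], [-1.01, 2.22], [0.06, 2.58], [-1.02, 4.17], [0.09, 2.62], [-3.14, 3.14]. Speed limits (rad/s): [2.57, 2.57, 3.14, 3.14, 3.14, 3.14].

## Interface

Orientations are given as a unit quaternion [w, x, y, z].
In Python, from plant import * gives the robot as it stands.
- The arm moves only by the shell command python3 -m crank 'ROWS'. ROWS is JSON, a list that holds one entry, the list of rows, each a list of 5 numbers: the gripper command: -1 is shut, 1 is fully open, values between are in proportion, then the shift along the tool's x, y, z in cm, then the turn about the tool's y in degrees. In form: [[[jaw, dx, dy, dz, twist], ...]]. A call has 1 to 8 rows; each row shifts and turns the commanded pose from where the row before left it, along the tool's axes as they then stand; what a row does not reach is not made up. A row lasts 1/8 s, in which the tool goes at most 62.5 mm and 10.7 degrees, less where a joint would pass 70% of its speed; a pose out of reach is approached as far as the arm can. A call with a gripper value outside its range is refused whole. The fingers move at their own pace and stop on an object; the grip force is fixed at half the most. Time passes only in rows, so rows that do not move let the fingers close. It gives the time, the measured TCP pose, the force and the opening at its end, in the units of the state.
- state(): the state, without advancing time (a new reading comes with each control period).
- grab_frame(name): name is "scene" or "top" or "wrist"; returns a dict with "frame" (400x640x3 uint8, red, green, blue), "fx", "fy", "cx", "cy" (pixels), "D" ([k1, k2, p1, p2, k3] as OpenCV has them; the pictures are not rectified), "pose" (4x4, takes a point from camera to world coordinates). Camera axes: x right, y up, looking along -z (the intrinsics and any distortion apply to the point x, -y, -z); pixel columns grow to the right and rows downward; lengths in m; the calibration is good to about 2 mm. A picture is of the moment at which its call begins. There is no depth.
- job_done(): hands the job in, once; it reports no verdict.
The state is a dict: "time": time; "joint_pos": joint angles; "joint_vel": joint speeds; "joint_efforts": joint torques, N m; "tool_pos": TCP position; "tool_rot": TCP orientation; "contact_force": force on the tool from outside, world axes, zero at the start; "ft_torque": the same for the moment, N m; "gripper_width": opening from 0.0 (shut) to 1.0 (fully open).
Only numpy, scipy, OpenCV 4.12 (cv2) and the standard library are available. Lean on these libraries where they do the work, as an engineer would, in place of code of your own. Each camera call takes 0.05 s, during which the arm holds its last target.

## Working session

There is one attempt and no reset: what is moved stays moved. The work goes in short steps, Python scripts to look and compute and a shell command to move; the robot and the scene stay as the last step left them, time stands still between calls to the robot, and variables do not carry over. Pictures are saved under pics/ and viewed, and the job is handed in when it is done.

```bash
mkdir -p pics; ls; python3 - <<'E'
from plant import *
import cv2
s=state();print(s)
for n in("scene","top","wrist"):
    f=grab_frame(n);cv2.imwrite(f"pics/{n}0.png",f["frame"][...,::-1]);print(n,f["fx"],f["fy"],f["cx"],f["cy"],f["D"],f["pose"])
    import pickle;pickle.dump(f,open(f"pics/{n}0.pkl","wb"))
E
```

```text
pics
{'time': 0.0, 'joint_pos': array([-1.36099903e+00,  5.33775217e-02,  1.61431307e+00,  1.96874220e-05,
        1.47603149e+00, -1.18981343e-01]), 'joint_vel': array([ 0.00174296,  0.00065848,  0.00293679, -0.00096447,  0.00132107,
       -0.0003701 ]), 'joint_efforts': array([-1.63974048e-03, -3.93690383e+01, -3.70178425e+01, -3.40751894e-04,
        7.06750201e-03, -9.70515657e-06]), 'tool_pos': array([ 0.2016871 , -0.59088775,  0.23003884]), 'tool_rot': array([ 0.11568999, -0.1157445 ,  0.69832602, -0.69682121]), 'contact_force': array([ 0.00651796, -0.21765149,  0.12020977]), 'ft_torque': array([-0.01503095, -0.01752735, -0.08211166]), 'gripper_width': 0.9987626568598638}
scene 475.2139728767692 475.2139728767692 321.2603346977879 201.65878063288935 [-0.11280229  0.          0.          0.          0.        ] [[-0.76184786 -0.50390757  0.40701964  0.99466626]
 [ 0.64755566 -0.57685324  0.49790763  0.57679231]
 [-0.01610883  0.64289774  0.76578261  1.02963842]
 [ 0.          0.          0.          1.        ]]
top 418.33828630331766 418.33828630331766 321.1172835265624 198.36782893495084 [-0.06878953  0.          0.          0.          0.        ] [[ 0.02509043  0.9962428  -0.08289     0.4351983 ]
 [-0.99951816  0.0234842  -0.02029651 -0.01588267]
 [-0.01827364  0.08335931  0.996352    1.15169597]
 [ 0.          0.          0.          1.        ]]
wrist 324.5632018448806 324.5632018448806 314.61390425794843 206.14176133380934 [-0.02232384  0.          0.          0.          0.        ] [[ 0.32242401  0.90226065  0.28630136  0.27558088]
 [-0.94659205  0.30812028  0.09500198 -0.56535594]
 [-0.00249871 -0.30164152  0.95341814  0.37238412]
 [ 0.          0.          0.          1.        ]]
```

View pics/scene0.png

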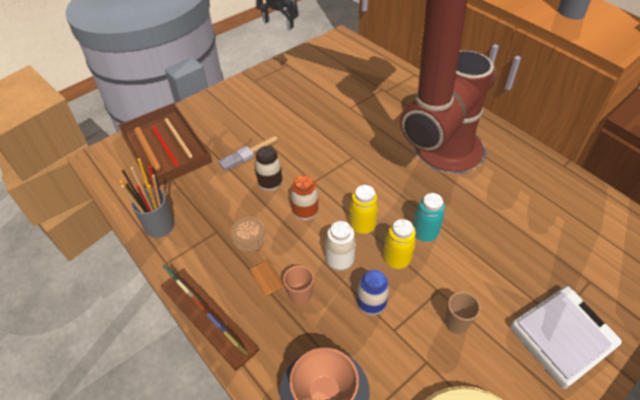

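View pics/top0.png

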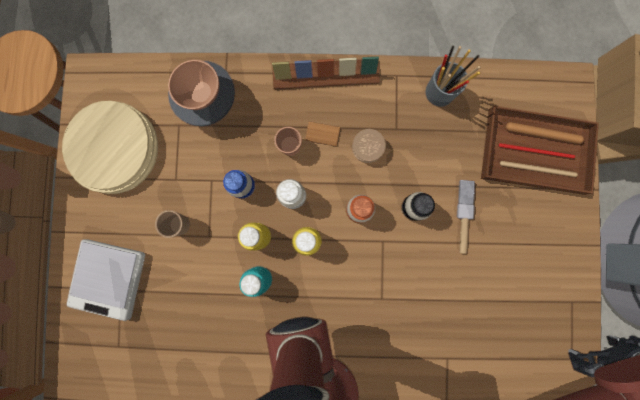

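View pics/wrist0.png

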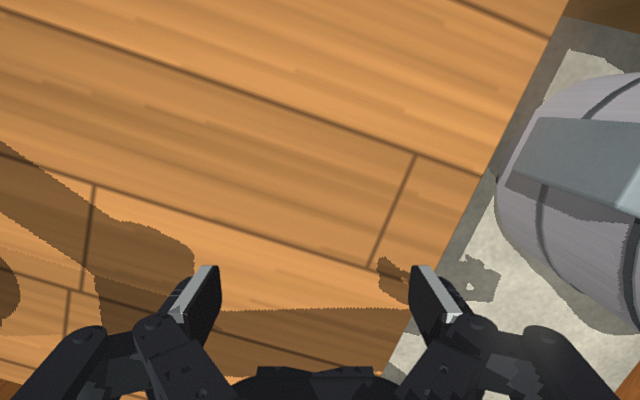

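The scene view shows blue at (373,291), white at (340,245), rust at (304,197) and black at (268,168). The look-alikes with white tops are yellow at (364,210) and (400,244), and turquoise at (429,217). In the top view, blue is at (238,183), white at (291,193), rust at (361,208) and black at (419,206), with yellow at (253,237) and (306,241) and turquoise at (255,282). The white jar is the only one whose body is white. I'll check that in close crops.

```bash
python3 - <<'E'
import cv2
a=cv2.imread("pics/scene0.png")[140:320,240:450];b=cv2.imread("pics/top0.png")[160:260,215:445]
cv2.imwrite("pics/cs.png",cv2.resize(a,None,fx=3.3,fy=3.3,interpolation=cv2.INTER_CUBIC))
cv2.imwrite("pics/ct.png",cv2.resize(b,None,fx=3.4,fy=3.4,interpolation=cv2.INTER_CUBIC))
E
```

```text
(no output)
```

View pics/cs.png

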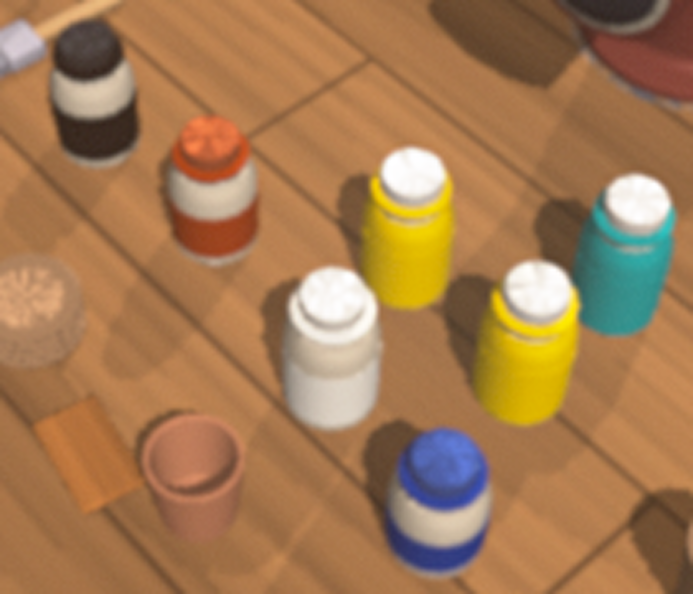

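View pics/ct.png

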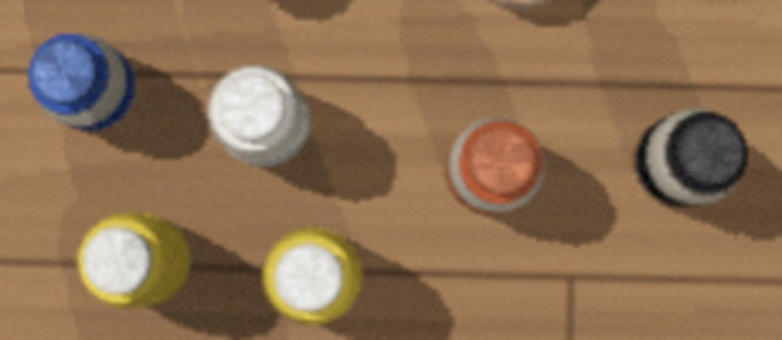

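```bash
cat > h.py <<'E'
import cv2,numpy as np
def ray(f,uv):
    K=np.array([[f["fx"],0,f["cx"]],[0,f["fy"],f["cy"]],[0,0,1]]);
    x,y=cv2.undistortPoints(np.array([[uv]],float),K,np.array(f["D"],float))[0,0]
    P=np.array(f["pose"]);return P[:3,3],P[:3,:3]@np.array([x,-y,-1.])
def plane(f,uv,z):
    o,d=ray(f,uv);return o+d*(z-o[2])/d[2]
def tri(fa,ua,fb,ub):
    a,d=ray(fa,ua);b,e=ray(fb,ub);d=d/np.linalg.norm(d);e=e/np.linalg.norm(e)
    t=np.linalg.lstsq(np.c_[d,-e],b-a,rcond=None)[0];p,q=a+t[0]*d,b+t[1]*e
    return (p+q)/2,np.linalg.norm(p-q)
def blob(f,c,r,cond):
    im=f["frame"];h=cv2.cvtColor(im,cv2.COLOR_RGB2HSV).astype(int)
    m=cond(im.astype(int),h).astype(np.uint8);k=np.zeros_like(m);cv2.circle(k,tuple(int(round(v)) for v in c),r,1,-1);m&=k
    n,l,st,ce=cv2.connectedComponentsWithStats(m);i=1+np.argmax(st[1:,4]);return ce[i],st[i]
E
python3 - <<'E'
from h import *
import pickle
T,S=[pickle.load(open(f"pics/{n}0.pkl","rb")) for n in("top","scene")]
hand={"blue":((234.7,182.1),(375.5,280),.112),"white":((287.9,190.9),(341.5,230),.132),"rust":((362,207),(304.5,182.7),.122),"black":((423.2,204.7),(266.7,154.5),.127)}
for k,(a,b,z) in hand.items():
    print(k,plane(T,a,z).round(4),plane(S,b,z).round(4),*[np.round(v,4) for v in tri(T,a,S,b)])
    for f,c in((T,a),(S,b)):
        print("   px along line",[tuple(f["frame"][int(round(c[1])),int(round(c[0]))+d]) for d in range(-12,13,2)] if 0 else "")
# sizes
for k,c,z in [("cup_near",(288,141),.075),("cup_side",(169,224),.085),("yel1",(250,237),.13),("yel2",(306,241),.13),("turq",(251,285),.13),("sauc",(369,146),.042)]: print(k,plane(T,c,z).round(3))
# blobs
conds={"blue":lambda im,h:(h[...,0]>105)&(h[...,0]<125)&(h[...,1]>90)&(im[...,1]>55),
"white":lambda im,h:(h[...,1]<30)&(h[...,2]>225),
"rust":lambda im,h:(h[...,0]<14)&(h[...,1]>100)&(im[...,1]>100)}
for k,cd in conds.items():
  for f,i in((T,0),(S,1)):
    try:
        c,st=blob(f,hand[k][i],14 ,cd);print(k,i,c.round(1),st,plane(f,c,hand[k][2]).round(4))
    except Exception as e:print(k,i,e)
E
```

```text
blue [0.5577 0.2241 0.112 ] [0.5633 0.2323 0.112 ] [0.5584 0.2274 0.1003] 0.0017
   px along line 
   px along line 
white [0.5365 0.0869 0.132 ] [0.538  0.0906 0.132 ] [0.5364 0.0878 0.1277] 0.0015
   px along line 
   px along line 
rust [ 0.5019 -0.0961  0.122 ] [ 0.5034 -0.0906  0.122 ] [ 0.5013 -0.0957  0.1164] 0.0026
   px along line 
   px along line 
black [ 0.5108 -0.2459  0.127 ] [ 0.5182 -0.2354  0.127 ] [ 0.5113 -0.2486  0.113 ] 0.0014
   px along line 
   px along line 
cup_near [0.674 0.097 0.075]
cup_side [0.448 0.398 0.085]
yel1 [0.421 0.177 0.13 ]
yel2 [0.415 0.039 0.13 ]
turq [0.305 0.17  0.13 ]
sauc [ 0.672 -0.119  0.042]
blue 0 [233.2 180.6] [223 170  23  24 354] [0.5614 0.2281 0.112 ]
blue 1 [374.4 281.9] [362 270  25  24 453] [0.5685 0.2342 0.112 ]
white 0 [287.4 191.6] [278 183  19  17 166] [0.5348 0.0881 0.132 ]
white 1 [341.4 231.9] [329 222  25  22 345] [0.5419 0.0947 0.132 ]
rust 0 [361.8 206.8] [353 198  18  19 248] [ 0.5023 -0.0957  0.122 ]
rust 1 [304.1 180.2] [291 172  27  22 221] [ 0.4988 -0.0981  0.122 ]
```

The crops settle it: the white jar has a white body and a cream neck, while the yellow and turquoise ones only have white tops. Next I'll work out the shifts in tool axes.

```bash
cat >> h.py <<'E'
from scipy.spatial.transform import Rotation as R
def Rm(s): q=s["tool_rot"];return R.from_quat([q[1],q[2],q[3],q[0]]).as_matrix()
def go(s,p): return (Rm(s).T@(np.array(p)-s["tool_pos"])*100).round(2)
E
python3 - <<'E'
from h import *
from plant import *
s=state();print(Rm(s).round(3));
P=np.array(grab_frame("wrist")["pose"]);print("cam in tool",(Rm(s).T@(P[:3,3]-s["tool_pos"])).round(3),(Rm(s).T@P[:3,:3]).round(2))
print(go(s,[.5,.2,.25]))
E
```

```text
[[-0.946 -0.     0.323]
 [-0.323  0.002 -0.946]
 [-0.    -1.    -0.002]]
cam in tool [-0.078 -0.142 -0.001] [[ 0.   -0.95 -0.3 ]
 [ 0.    0.3  -0.95]
 [ 1.    0.    0.  ]]
[-53.77  -1.85 -65.23]
```

```bash
python3 -m crank '[[[-1,-2,-0.2,-2.4,0],[-1,-3.6,-0.2,-4.3,0],[-1,-3.6,-0.2,-4.3,0],[-1,-3.6,-0.2,-4.3,0],[-1,-3.6,-0.2,-4.3,0],[-1,-3.6,-0.2,-4.3,0],[-1,-3.6,-0.2,-4.3,0],[-1,-3.6,-0.2,-4.3,0]]]'
python3 -m crank '[[[-1,-3.6,-0.2,-4.3,0],[-1,-3.6,0,-4.3,0],[-1,-3.6,0,-4.3,0],[-1,-3.6,0,-4.3,0],[-1,-3.6,0,-4.3,0],[-1,-3.6,0,-4.3,0],[-1,-3.6,0,-4.3,0],[-1,0,0,0,0]]]'
python3 - <<'E'
from h import *
from plant import *
f=grab_frame("wrist");cv2.imwrite("pics/w1.png",f["frame"][...,::-1])
s=state();print(s["tool_pos"],Rm(s).round(3),s["contact_force"],go(s,[.559,.226,.2]))
import pickle;pickle.dump((f,s),open("pics/w1.pkl","wb"))
E
```

```text
time: 1.2
tool_pos: [0.3545, -0.1943, 0.2473]
tool_rot: [-0.116, 0.115, -0.697, 0.698]
contact_force: [1.2, -0.4, 0.1]
gripper_width: 0.0
time: 2.2
tool_pos: [0.4957, 0.173, 0.2486]
tool_rot: [0.117, -0.118, 0.697, -0.697]
contact_force: [0.2, -0.4, -0.5]
gripper_width: 0.002
[0.49540591 0.17138968 0.24868132] [[-0.945 -0.001  0.326]
 [-0.326 -0.001 -0.945]
 [ 0.002 -1.     0.   ]] [-0.48592242  0.35104865 -1.03324183] [-7.8   4.86 -3.09]
```

View pics/w1.png

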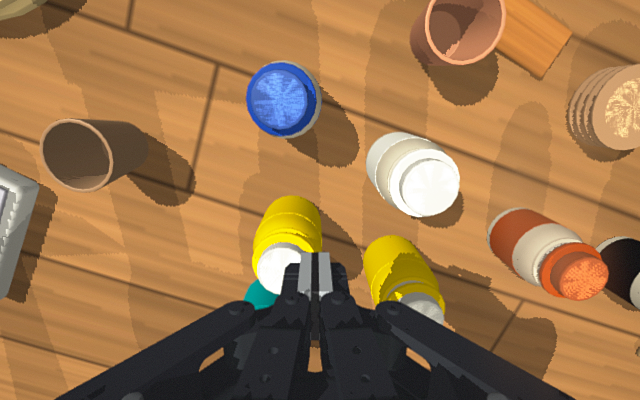

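The wrist view shows the blue button at about (281,99), white at (430,187), rust at (581,272) and the fingertips at (315,258). Now to locate the buttons more exactly.

```bash
python3 - <<'E'
from h import *
import pickle
f,s=pickle.load(open("pics/w1.pkl","rb"))
im=f["frame"]; h=cv2.cvtColor(im,cv2.COLOR_RGB2HSV)
print("blue row",[tuple(map(int,im[99,x])) for x in range(244,320,5)])
print("rust row",[tuple(map(int,im[272,x])) for x in range(545,615,5)])
print("tcp proj check; rays at z")
for k,c,z in(("blue",(280,99),.112),("white",(430,187),.132),("rust",(581,272),.122)): print(k,plane(f,c,z).round(4))
c,st=blob(f,(281,99),36,lambda im,h:(im[...,1]>75)&(im[...,2]>150)&(im[...,0]<150));print(c,st,plane(f,c,.112))
c,st=blob(f,(430,187),33,lambda im,h:(im.min(2)>238));print(c,st,plane(f,c,.132))
c,st=blob(f,(581,272),30,lambda im,h:(im[...,1]>95)&(im[...,0]>200)&(im[...,2]<130));print(c,st,plane(f,c,.122))
E
python3 - <<'E'
import cv2
b=cv2.imread("pics/w1.png")
cv2.imwrite("pics/c1.png",cv2.hconcat([cv2.resize(b[y:y+80,x:x+90],(360,320),interpolation=cv2.INTER_CUBIC) for x,y in((237,60),(385,147))]))
E
```

```text
blue row [(183, 127, 68), (45, 88, 190), (77, 107, 184), (76, 108, 182), (77, 107, 186), (80, 115, 200), (90, 133, 229), (110, 158, 247), (105, 151, 243), (105, 155, 247), (100, 148, 241), (107, 156, 247), (80, 117, 208), (33, 59, 125), (26, 54, 122), (123, 116, 97)]
rust row [(220, 95, 35), (196, 92, 44), (151, 88, 54), (154, 85, 55), (214, 110, 62), (248, 138, 75), (252, 150, 80), (254, 157, 82), (253, 150, 78), (254, 150, 77), (236, 123, 65), (243, 128, 68), (206, 102, 57), (48, 31, 23)]
tcp proj check; rays at z
blue [0.5633 0.2273 0.112 ]
white [0.5384 0.0883 0.132 ]
rust [ 0.5094 -0.0874  0.122 ]
[277.69976219  96.14387634] [ 246   63   69   72 3364] [0.56482845 0.22975761 0.112     ]
[429.41100076 185.95607334] [ 397  154   62   63 2618] [0.53909454 0.08911803 0.132     ]
[583.51377953 279.17322835] [ 560  259   48   43 1524] [ 0.50358872 -0.09416361  0.122     ]
```

View pics/c1.png

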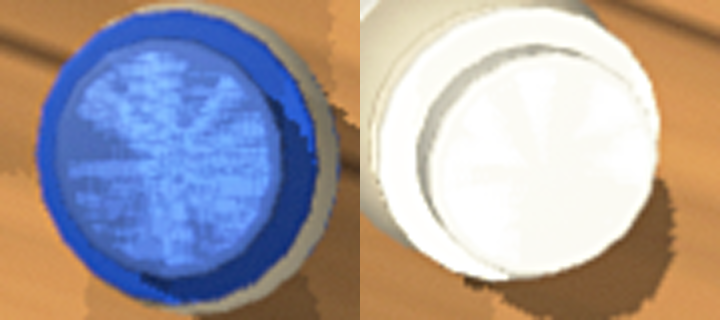

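```bash
python3 -m crank '[[[-1,-4,0,-1.5,0],[-1,-4,2.4,-1.5,0],[-1,0,2.5,0,0],[-1,0,0,0,0],[-1,0,0,0,0]]]'
python3 - <<'E'
from h import *
from plant import *
f=grab_frame("wrist");cv2.imwrite("pics/w2.png",f["frame"][...,::-1])
s=state();print(s["tool_pos"],s["contact_force"],Rm(s).round(3),go(s,[.561,.226,.12]))
E
```

```text
time: 2.88
tool_pos: [0.5619, 0.2235, 0.2015]
tool_rot: [-0.116, 0.115, -0.698, 0.698]
contact_force: [-0.1, -0.0, 1.0]
gripper_width: -0.001
[0.56216977 0.22369972 0.20219557] [-0.39371706  0.98621338  0.08500214] [[-0.947  0.003  0.322]
 [-0.322  0.001 -0.947]
 [-0.003 -1.     0.   ]] [ 0.06  8.22 -0.26]
```

View pics/w2.png

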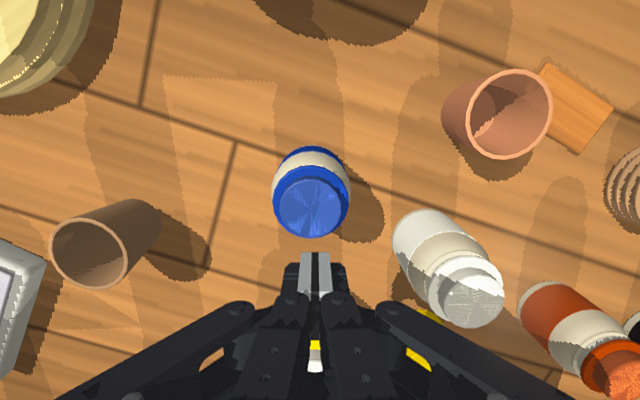

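The blue button is now at about (311,209), just ahead of the fingertips in the image.

```bash
python3 - <<'E'
from h import *
from plant import *
s=state();f=grab_frame("wrist")
print([plane(f,c,.112).round(4) for c in((311,207),(311,209))],s["contact_force"])
print(plane(f,(469,287),.132).round(4))
for i in range(3):
    grab_frame("top");s=state();print(s["contact_force"].round(2),s["tool_pos"].round(4))
E
```

```text
[array([0.565 , 0.2284, 0.112 ]), array([0.5635, 0.2279, 0.112 ])] [-0.39371706  0.98621338  0.08500214]
[0.5495 0.098  0.132 ]
[ 0.33  0.56 -1.16] [0.5622 0.224  0.2024]
[-0.33 -0.12 -0.76] [0.5622 0.2242 0.2021]
[ 0.19 -0.48 -0.28] [0.5621 0.2242 0.2018]
```

```bash
python3 -m crank '[[[-1,-0.2,3,-0.25,0],[-1,0,3,0,0],[-1,0,2,0,0],[-1,0,0.3,0,0],[-1,0,0,0,0],[-1,0,0,0,0]]]'
cat > fz.py <<'E'
from h import *
from plant import *
F=[];P=[]
for i in range(4):
    grab_frame("top");s=state();F.append(s["contact_force"]);P.append(s["tool_pos"])
print("F",np.mean(F,0).round(2),"P",np.mean(P,0).round(4),"T",s["time"])
E
python3 fz.py; python3 - <<'E'
from h import *
from plant import *
f=grab_frame("wrist");cv2.imwrite("pics/w3.png",f["frame"][...,::-1])
E
```

```text
time: 3.88
tool_pos: [0.5637, 0.2277, 0.119]
tool_rot: [0.117, -0.115, 0.698, -0.697]
contact_force: [-0.8, 0.2, 0.2]
gripper_width: -0.001
F [-0.09  0.35  0.16] P [0.5634 0.2276 0.1185] T 4.075
```

View pics/w3.png

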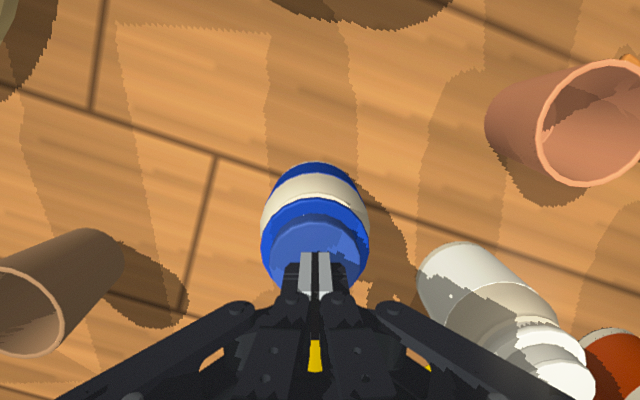

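The fingertips are over the middle of the blue button, so I press gently in small steps.

```bash
python3 -m crank '[[[-1,0,0.3,0,0],[-1,0,0.3,0,0],[-1,0,0.3,0,0],[-1,0,0.3,0,0],[-1,0,0.2,0,0],[-1,0,0,0,0]]]'; python3 fz.py
python3 -m crank '[[[-1,0,0.2,0,0],[-1,0,0.2,0,0],[-1,0,0.2,0,0],[-1,0,0,0,0]]]'; python3 fz.py
```

```text
time: 4.88
tool_pos: [0.5627, 0.2274, 0.1033]
tool_rot: [0.116, -0.116, 0.698, -0.698]
contact_force: [-1.8, -0.3, 2.8]
gripper_width: 0.001
F [-1.47 -0.63  3.87] P [0.5627 0.2274 0.1034] T 5.075
time: 5.58
tool_pos: [0.5628, 0.2274, 0.0974]
tool_rot: [-0.116, 0.116, -0.698, 0.698]
contact_force: [-2.1, -1.0, 5.5]
gripper_width: 0.002
F [-2.11 -0.37  5.6 ] P [0.5628 0.2274 0.0975] T 5.775
```

```bash
python3 -m crank '[[[-1,0,0.2,0,0],[-1,0,0.1,0,0],[-1,0,0,0,0]]]'; python3 fz.py
```

```text
time: 6.15
tool_pos: [0.5629, 0.2275, 0.0951]
tool_rot: [-0.116, 0.116, -0.698, 0.698]
contact_force: [-4.2, -0.9, 7.6]
gripper_width: 0.001
F [-3.79 -0.91  8.23] P [0.5629 0.2275 0.0952] T 6.35
```

The force reached 8.2 N at z = 95.2 mm. Allowing 6.9 mm for the button's give, its unpressed top would be at 102 mm, which is home. Lifting to check.

```bash
python3 -m crank '[[[-1,0.1,-0.6,0,0],[-1,0,-1,0,0],[-1,0,-3,0,0],[-1,0,-4,0,0],[-1,0,0,0,0],[-1,0,0,0,0]]]'; python3 fz.py
python3 - <<'E'
from h import *
from plant import *
f=grab_frame("wrist");cv2.imwrite("pics/w4.png",f["frame"][...,::-1]);s=state()
g=grab_frame("scene");cv2.imwrite("pics/s4.png",cv2.resize(cv2.hconcat([cv2.imread("pics/scene0.png")[250:330,330:420],g["frame"][250:330,330:420,::-1].copy()]),None,fx=4,fy=4,interpolation=cv2.INTER_CUBIC))
print(Rm(s).round(3),go(s,[.538,.088,.19]))
E
```

```text
time: 7.1
tool_pos: [0.5613, 0.227, 0.1795]
tool_rot: [-0.115, 0.116, -0.698, 0.698]
contact_force: [-0.4, -0.1, 0.3]
gripper_width: -0.004
F [-0.08 -0.03 -0.16] P [0.5608 0.2268 0.1784] T 7.3
[[-0.946 -0.002  0.323]
 [-0.323 -0.001 -0.946]
 [ 0.003 -1.    -0.   ]] [ 6.67 -1.11 12.4 ]
```

View pics/w4.png

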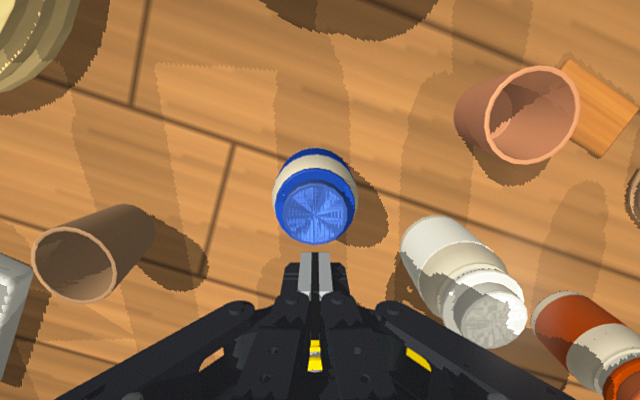

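View pics/s4.png

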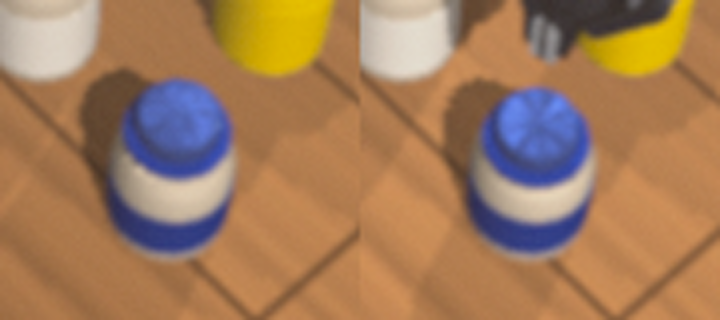

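The blue lid sits lower and the jar's base is at the same pixels as before. White is next.

```bash
python3 -m crank '[[[-1,2.2,-1.1,4.1,0],[-1,2.2,0,4.1,0],[-1,2.3,0,4.2,0],[-1,0,0,0,0],[-1,0,0,0,0],[-1,0,0,0,0]]]'
python3 - <<'E'
from h import *
from plant import *
f=grab_frame("wrist");cv2.imwrite("pics/w5.png",f["frame"][...,::-1]);s=state();print(s["tool_pos"])
import pickle;pickle.dump((f,s),open("pics/w5.pkl","wb"))
E
```

```text
time: 8.15
tool_pos: [0.5385, 0.089, 0.1912]
tool_rot: [0.116, -0.116, 0.698, -0.697]
contact_force: [-0.2, 0.3, -0.9]
gripper_width: -0.005
[0.53847515 0.08901597 0.19119737]
```

View pics/w5.png

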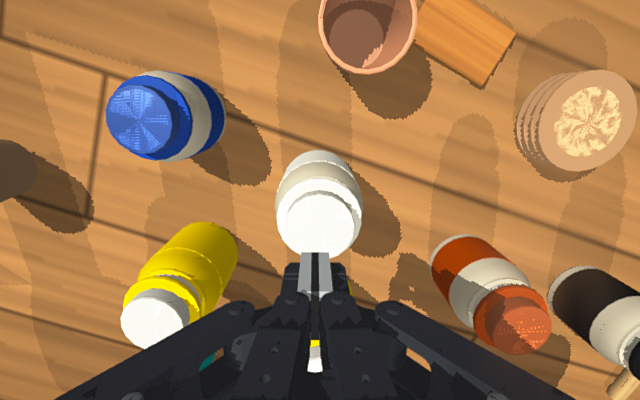

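The white button is centred at about (320,224), with the fingertips just behind it at (315,253). Rust's is at about (522,325).

```bash
python3 - <<'E'
from h import *
import pickle
f,s=pickle.load(open("pics/w5.pkl","rb"))
p=plane(f,(320,224),.132);print(p.round(4),plane(f,(522,325),.122).round(4),Rm(s).round(3),go(s,[p[0],p[1],.138]))
print([np.round(plane(f,u,.132),4) for u in((285,224),(355,224),(320,190))])
b=cv2.imread("pics/w5.png");cv2.imwrite("pics/c5.png",cv2.resize(b[170:270,260:380],None,fx=5,fy=5,interpolation=cv2.INTER_CUBIC))
E
```

```text
[0.5413 0.087  0.132 ] [ 0.5091 -0.0918  0.122 ] [[-0.946 -0.     0.324]
 [-0.324  0.    -0.946]
 [ 0.    -1.    -0.   ]] [-0.2   5.32  0.28]
[array([0.5338, 0.109 , 0.132 ]), array([0.5488, 0.0651, 0.132 ]), array([0.5633, 0.0947, 0.132 ])]
```

View pics/c5.png

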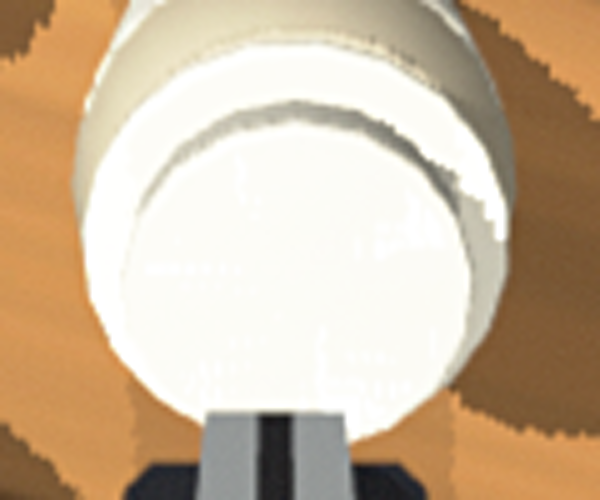

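```bash
python3 -m crank '[[[-1,-0.1,3,0.2,0],[-1,0,2,0,0],[-1,0,0.3,0,0],[-1,0,0,0,0],[-1,0,0,0,0]]]'; python3 fz.py
```

```text
time: 8.82
tool_pos: [0.5407, 0.0866, 0.1395]
tool_rot: [-0.116, 0.115, -0.697, 0.698]
contact_force: [-0.3, 1.1, -0.3]
gripper_width: -0.003
F [-0.34  0.21 -0.07] P [0.5406 0.0865 0.1393] T 9.025
```

```bash
python3 -m crank '[[[-1,0,0.4,0,0],[-1,0,0.4,0,0],[-1,0,0.3,0,0],[-1,0.02,0.3,0,0],[-1,0.02,0.3,0,0],[-1,0.02,0,0,0]]]'; python3 fz.py
python3 -m crank '[[[-1,0.02,0.2,0,0],[-1,0.02,0.2,0,0],[-1,0,0,0,0]]]'; python3 fz.py
```

```text
time: 9.78
tool_pos: [0.5399, 0.0865, 0.1215]
tool_rot: [0.116, -0.115, 0.698, -0.698]
contact_force: [0.7, 0.9, 2.8]
gripper_width: -0.002
F [1.14 1.4  3.11] P [0.5399 0.0864 0.1217] T 9.975
time: 10.35
tool_pos: [0.5396, 0.0863, 0.1177]
tool_rot: [-0.116, 0.115, -0.698, 0.698]
contact_force: [2.6, 1.2, 5.1]
gripper_width: -0.002
F [2.04 1.03 5.13] P [0.5396 0.0863 0.1178] T 10.55
```

```bash
python3 -m crank '[[[-1,-0.05,0.2,0,0],[-1,0,0.1,0,0],[-1,0,0,0,0]]]'; python3 fz.py
```

```text
time: 10.92
tool_pos: [0.54, 0.0864, 0.1153]
tool_rot: [-0.116, 0.115, -0.698, 0.698]
contact_force: [0.1, 1.6, 7.1]
gripper_width: 0.001
F [0.38 1.31 7.93] P [0.54   0.0864 0.1153] T 11.125
```

Force 7.9 N and an implied top of 122 mm mean white is home. I lift and go over to rust.

```bash
python3 -m crank '[[[-1,0,-0.6,0,0],[-1,0,-2,0,0],[-1,0,-5,0,0],[-1,2.2,0,3.9,0],[-1,2.3,0,4,0],[-1,2.3,0,4,0],[-1,2.2,0,4,0],[-1,0,0,0,0]]]'
python3 -m crank '[[[-1,0,0,0,0],[-1,0,0,0,0]]]'
python3 - <<'E'
from h import *
from plant import *
f=grab_frame("wrist");s=state();print(s["tool_pos"])
b=f["frame"][...,::-1].copy();cv2.imwrite("pics/w6.png",b);cv2.imwrite("pics/c6.png",cv2.resize(b[170:270,260:380],None,fx=5,fy=5,interpolation=cv2.INTER_CUBIC))
import pickle;pickle.dump((f,s),open("pics/w6.pkl","wb"))
E
```

```text
time: 12.12
tool_pos: [0.5044, -0.0954, 0.1901]
tool_rot: [0.113, -0.115, 0.698, -0.698]
contact_force: [-0.4, 0.0, -0.4]
gripper_width: -0.002
time: 12.38
tool_pos: [0.5056, -0.0922, 0.1902]
tool_rot: [0.116, -0.116, 0.698, -0.697]
contact_force: [0.2, -0.6, -0.5]
gripper_width: 0.0
[ 0.50565481 -0.09217203  0.19020437]
```

View pics/w6.png

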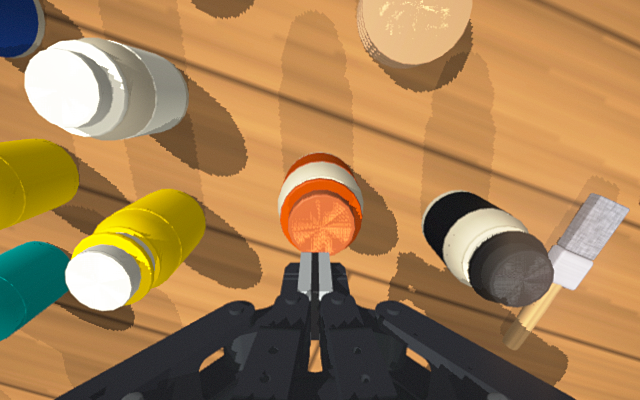

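View pics/c6.png

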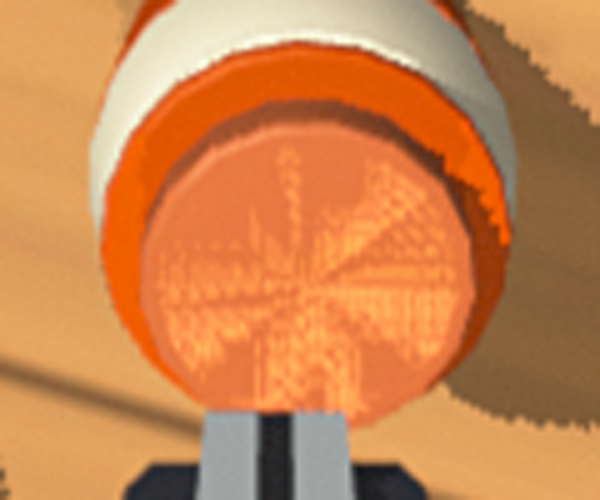

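The rust button is centred at about (321.5,225.5).

```bash
python3 - <<'E'
from h import *
import pickle
f,s=pickle.load(open("pics/w6.pkl","rb"))
p=plane(f,(321.5,225.7),.122);print(p.round(4),go(s,[p[0],p[1],.128]))
E
```

```text
[ 0.5044 -0.0967  0.122 ] [0.27 6.22 0.39]
```

```bash
python3 -m crank '[[[-1,0.2,3,0.4,0],[-1,0,3,0,0],[-1,0,0.2,0,0],[-1,0,0,0,0],[-1,0,0,0,0]]]'; python3 fz.py
```

```text
time: 13.05
tool_pos: [0.5062, -0.0977, 0.1301]
tool_rot: [-0.117, 0.115, -0.697, 0.698]
contact_force: [0.5, -0.2, 0.2]
gripper_width: 0.002
F [-0.08 -0.16 -0.11] P [ 0.5059 -0.0978  0.1296] T 13.25
```

```bash
python3 -m crank '[[[-1,0.1,0.4,-0.1,0],[-1,0,0.4,0,0],[-1,0,0.4,0,0],[-1,0.02,0.3,0,0],[-1,0.02,0.2,0,0],[-1,0,0,0,0]]]'; python3 fz.py
python3 -m crank '[[[-1,0.01,0.2,0,0],[-1,0.01,0.2,0,0],[-1,0,0,0,0]]]'; python3 fz.py
```

```text
time: 14.0
tool_pos: [0.5037, -0.097, 0.1114]
tool_rot: [0.116, -0.115, 0.698, -0.698]
contact_force: [0.8, 2.4, 3.1]
gripper_width: -0.001
F [0.14 1.79 3.28] P [ 0.5037 -0.097   0.1115] T 14.2
time: 14.58
tool_pos: [0.5036, -0.0971, 0.1076]
tool_rot: [0.116, -0.115, 0.698, -0.698]
contact_force: [0.7, 1.9, 6.0]
gripper_width: -0.0
F [0.74 2.09 4.83] P [ 0.5037 -0.0971  0.1077] T 14.775
```

```bash
python3 -m crank '[[[-1,0,0.2,-0.05,0],[-1,0,0.1,0,0],[-1,0,0,0,0]]]'; python3 fz.py
```

```text
time: 15.15
tool_pos: [0.5037, -0.0971, 0.1053]
tool_rot: [-0.116, 0.115, -0.697, 0.698]
contact_force: [0.3, 1.9, 8.3]
gripper_width: 0.003
F [0.05 1.65 7.9 ] P [ 0.5037 -0.097   0.1054] T 15.35
```

Rust is home too: 7.9 N, with an implied top of 112 mm. I lift clear and check everything.

```bash
python3 -m crank '[[[-1,0,-0.6,0,0],[-1,0,-2,0,0],[-1,0,-5,0,0],[-1,0,-6,0,0],[-1,4,-2,0,0],[-1,4,0,0,0],[-1,0,0,0,0],[-1,0,0,0,0]]]'
python3 - <<'E'
from h import *
from plant import *
S=grab_frame("scene");T=grab_frame("top")
a=cv2.imread("pics/scene0.png")[130:330,230:460];b=S["frame"][130:330,230:460,::-1]
cv2.imwrite("pics/sf.png",cv2.resize(cv2.hconcat([a,b.copy()]),(800,348),interpolation=cv2.INTER_CUBIC))
a=cv2.imread("pics/top0.png")[110:310,140:480];b=T["frame"][110:310,140:480,::-1]
cv2.imwrite("pics/tf.png",cv2.resize(cv2.vconcat([a,b.copy()]),None,fx=1.45,fy=1.45,interpolation=cv2.INTER_CUBIC))
f=grab_frame("wrist");cv2.imwrite("pics/w7.png",f["frame"][...,::-1])
E
```

```text
time: 16.35
tool_pos: [0.4272, -0.1226, 0.2594]
tool_rot: [0.115, -0.116, 0.698, -0.697]
contact_force: [-0.1, -0.2, -1.0]
gripper_width: -0.0
```

View pics/sf.png

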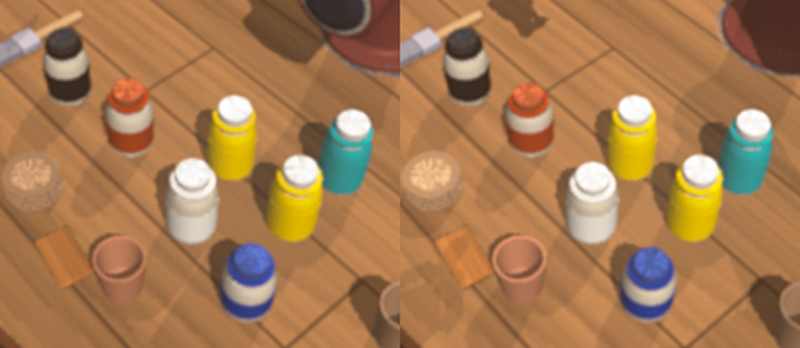

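View pics/tf.png

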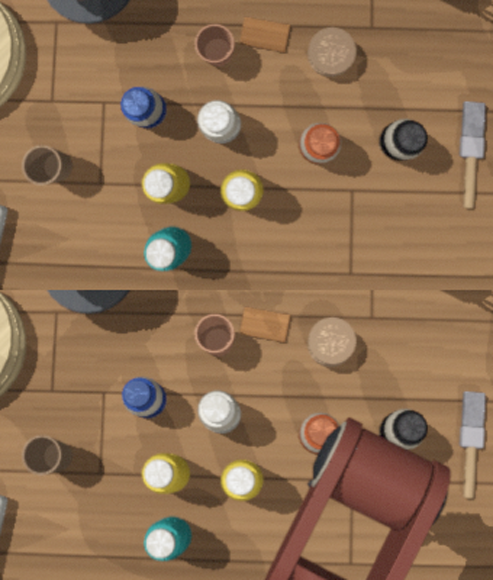

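View pics/w7.png

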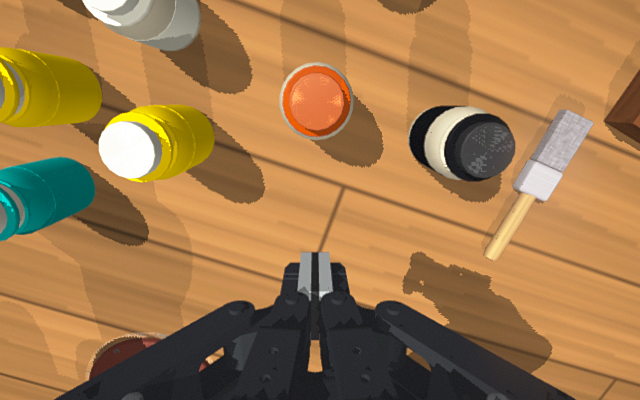

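In the scene pair, the blue, white and rust lids are lower than before and each base is at the same pixels. The black jar, the look-alikes and the bystanders haven't changed, and the gripper is clear of everything.

```bash
python3 -c "
from plant import *
print(job_done())"
```

```text
the job is handed in; nothing more can be done
None
```

I pressed the lids home in the order asked: blue, then white, then rust-brown, using the shut fingertips on each button. I left the black jar's lid standing. The job was handed in at about 16.5 s of the 42 s allowed.

| Jar | Final press | Implied unpressed button top | Fully home |
|---|---|---|---|
| Blue | 8.2 N | 102 mm | 102 mm |
| White | 7.9 N | 122 mm | 122 mm |
| Rust-brown | 7.9 N | 112 mm | 112 mm |

- **Last pictures:** by eye, before and after, the three lids sit lower and no jar base has moved. The black jar, the look-alikes and the other things in view are where they were.
- **Disagreements:** the first lid heights, worked out from the scene and top cameras together, came out 4 to 14 mm low. I used the stated heights and the wrist camera instead.
- **Sideways force:** the blue press built up about 4 N sideways at the end, with no visible shift of the jar. I trimmed the next two presses, which peaked at about 2.3 N.
- **Not fully checked:** the arm hid part of the rust jar in the last top view, so I checked that jar in the scene and wrist views.

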